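Select the middle range and hold the test probe on the marked stud

TASK

Throw the selector lever into its middle notch, marked by the white bars. Then take the test probe out of its holder by the handle and hold its tip on the middle of the stud with the round collar, square to the sloping panel, pressing gently so that the stud sinks about half way. Finish while still holding it there; press neither of the other two studs and leave the other things on the bench where they are.

Things in the scene. Friction and masses are not known exactly. Their poses are not given: they have to be found in the camera images.
- selector (a joint): Angle (rad) of the selector lever about a level hinge: 0 = upright, in the middle notch; + leans it to +x of its box, - to -x (robot's side). The notches are at -0.45, 0 and +0.45, stops at +-0.52. The hinge is stiff (about 1 N at the ball moves it) and the lever stays where it is left. It starts at the -0.45 notch.
- selector_knob (a point): Centre of the selector's white ball, 28 mm across, on an 8 mm steel rod, 115 mm from the hinge (125 mm above the table when upright). The rod swings between two steel gate combs (tops 57 mm above the table) with three pairs of notches, 12 mm wide; a white raised bar on each side marks the middle pair.
- selector_pivot (a point): Point on the lever's hinge, 10 mm above the table, in the middle of its grey box (120 x 100 x 45 mm, fixed to the bench). Axes are the box's: z up, y along the hinge, x along the swing. The box stands on either side of the panel, the probe's holder on the other.
- probe: Loose cordless test probe, about 120 g. Origin at the tip of its steel rod, z from tip to handle. Rod 8 mm across, 42 mm long, then a square aluminium handle 24 x 24 mm (sides along its x and y), 42 to 142 mm from the tip. Starts upright, tip down, in the holder, tip 8 mm above the table; the handle stands free from 70 to 142 mm from the tip.
- holder: Probe holder fixed to the bench, origin under its centre: grey foot 80 x 80 x 50 mm, on it a black collar 52 x 52 mm up to 78 mm above the table. The probe stands in its square socket (27 mm wide, 28 mm deep, then a 15 mm hole for the rod), aligned with the holder's x and y, and pulls straight up.
- panel: White sloping contact panel fixed to the bench, origin under its centre, 200 (x) x 260 (y) mm. The face slopes 20 degrees: 30 mm above the table at its -x edge (robot's side), 66 mm at the middle, 102 mm at +x. Three spring-loaded steel studs stand on it in a row along y, 75 mm apart, in varying order.
- stud_face (a point): Centre of the end of the marked stud, the one inside a raised round steel collar (44 mm over, 31 mm inside, 6 mm high); the others sit on flat square plates. z axis out of the panel, square to its face (20 degrees off vertical, leaning to the panel's -x). Flat-ended pin, 20 mm across, 18 mm proud when free; sinks square into the panel. The point moves with it.
- stud (a joint): How far the marked stud is pressed in (m), 0 when free, 0.012 when bottomed. It resists with 1 N plus 0.5 N per mm: 4 N half way, 7 N at the bottom.
- plain1 (a joint): How far one plain stud (square plate) is pressed in (m), 0 to 0.012, same spring.
- plain2 (a joint): How far the other plain stud (square plate) is pressed in (m), 0 to 0.012, same spring.
- stud_base: The marked stud with its round collar; origin on the panel's face, 18 mm below the free stud's end along the panel's normal. Its axes are the panel's (z vertical).
- plain1_face (a point): Centre of the outer face of one plain stud; z axis out of the panel.
- plain2_face (a point): Centre of the outer face of the other plain stud; z axis out of the panel.
- multimeter: Bystander: orange handheld multimeter lying flat, 85 x 170 x 36 mm, origin under its centre.
- screwdriver: Bystander: wooden-handled screwdriver lying flat, 160 mm long.
- weight: Bystander: brass laboratory weight, 42 mm across, 50 mm high, origin under its centre.
- bulb_carton: Bystander: cardboard carton, 60 x 60 x 55 mm, origin under its centre.
- tin: Bystander: open aluminium tin, 68 mm across, 50 mm high, origin under its centre.
- adaptor: Bystander: white two-pin plug adaptor, 50 x 30 x 22 mm, origin under its centre.
Mind the look-alikes: they are no part of the job. What is shaped like the part that bears selector but red is not meant.

How it is judged:
On the way, in this order (a step that is already met when the one before it is completed fails the run):
1. the selector lever rests in the middle notch while the probe is still in its holder (value of joint selector between -0.12 and 0.12 rad and z of probe in the frame of holder below 0.03 m and contact force between the fingers and probe below 0.1 N), for 0.3 s.
2. the probe is held clear of its holder (height (world z) of probe above 0.08 m and contact force between the fingers and probe above 1 N), for 0.1 s.
At the end, for the whole second after the job is handed in: Lever within 0.12 rad of upright; fingers hold the probe still, tip within 8 mm of the centre of the marked stud's end, axis within 0.17 rad of square to the panel, stud pressed in 2.5 to 10.5 mm with 0.8 to 10 N; the probe touches neither panel nor holder (value of joint selector between -0.12 and 0.12 rad and distance between probe and stud_face below 0.008 m and angle between the z axis of probe and the z axis of stud_face, either way round below 0.17 rad and value of joint stud between 0.0025 and 0.0105 m and contact force between probe and stud_base between 0.8 and 10 N and contact force between the fingers and probe above 1 N and contact force between probe and panel below 0.2 N and contact force between probe and holder below 0.2 N and linear speed of probe below 0.02 m/s); the arm keeps its last pose, push and grip.
It fails at once if the probe is pressed hard (over 20 N) on the marked stud or the panel (contact force between probe and stud_base above 20 N or contact force between probe and panel above 20 N).
It fails at once if a plain stud is pressed in more than 4 mm (value of joint any of plain1, plain2 above 0.004 m).
It fails at once if a bystander is moved more than 30 mm (distance of any of multimeter, screwdriver, weight, bulb_carton, tin, adaptor from where it was at the start of the episode above 0.03 m).
It also fails if it takes over 51 s, if anything falls off the work surface, if the arm or the gripper's body presses on something with over 40 N, if the wrist force passes 120 N, or if a joint passes its speed limit or range.

ROBOT

A 7-joint arm with a two-finger parallel gripper is mounted at the origin on the work surface. World frame = base frame: x ahead of the robot, y to its left, z up, the work surface at z = 0. Lengths are in m, angles in rad, forces in N, time in s.
With the tool pointing down it reaches from about 0.35 to 0.9 m from the base axis. Payload 8.1 kg.
Tool frame: the origin (TCP) lies midway between the tips of the shut fingers; the grasp point (between the pads) lies 19 mm behind it; z points along the fingers, y is the line along which they close (so a half turn about z gives the same grasp; the last joint's range is limited). The gripper opens to 92 mm and grips with 3 to 60 N. Pads are 19 mm wide; open, the fingers measure 130 mm over their backs; the gripper's body (75 mm by 190 mm) begins 47 mm behind the grasp point.
Start: joints at [-0.103, 0.434, 0.025, 1.573, -0.012, 1.134, -0.075], TCP at [0.625, -0, 0.206] pointing down, gripper open.
Joint ranges: [-2.62, 2.62], [-0.44, 2.09], [-1.27, 1.32], [0.08, 2.57], [-1.32, 4.46], [0.12, 2], [-2.74, 2.74]. Speed limits (rad/s): [2.22, 2.22, 3.01, 3.01, 3.14, 3.14, 3.14].

INTERFACE

Orientations are given as a rotation vector (axis times angle).
In Python, from cell import arm gives the robot as it stands.
- The arm moves only by the tool carry_out, never from a script. Its arguments are lists of equal length, an entry for each row: "claw": the finger opening in cm, from 0 to 9.18; "delta_pos": the shift along the tool's x, y, z in cm, a list of three; "angular": the turn, a rotation vector about the tool's x, y, z in rad, a list of three. In form: {"claw": [claw, ...], "delta_pos": [[dx, dy, dz], ...], "angular": [[ax, ay, az], ...]}. A call has 1 to 20 rows; each row shifts and turns the commanded pose from where the row before left it, along the tool's axes as they then stand; what a row does not reach is not made up. A row lasts 1/10 s, in which the tool goes at most 50 mm and 8.59 degrees, less where a joint would pass 70% of its speed; a pose out of reach is approached as far as the arm can. A call with a gripper value outside its range is refused whole. The fingers move at their own pace and stop on an object; "force" is the grip in N (left out, the last holds). Time passes only in rows, so rows that do not move let the fingers close. It gives the time, the measured TCP pose, the force, the opening and the grip force at its end, in the units of the state.
- arm.observe(): the state, without advancing time (a new reading comes with each control period).
- arm.get_image(name): name is "scene" or "side" or "wrist"; returns a dict with "frame" (384x512x3 uint8, red, green, blue), "mtx" (3x3 intrinsics, pixels), "T" (4x4, takes a point from camera to world coordinates). Camera axes: x right, y down, z forward; pixel columns grow to the right and rows downward; lengths in m; the calibration is good to about 2 mm. The wrist camera is an equidistant fisheye: a pixel r from the principal point sees the ray r / f radians off the axis. A picture is of the moment at which its call begins. There is no depth.
- arm.sign_off(): hands the job in; it is judged then, once.
Trained networks look in a picture, given as the dict that the camera call returned (one of the last four; its "shot" number tells which), for a name from the list of things; names that differ only in an ending like _2 or _b are one class to them, and where a whole thing is asked for, a point or a joint stands for the part that bears it (a point fixed in the world has none). Each returns a list of dicts, best first, with "conf" (0 to 1); they miss things now and then, are a little off and sometimes report something else, mostly with a low value. They report only what shows in the picture. A call takes as long as a camera call. They do not tell look-alikes from the thing itself.
- arm.look_for(label, picture): "centre" ([column, row] as shares, 0 to 1, of the picture: columns of its width, rows of its height, amid what is visible of it).
- arm.trace(label, picture): "region" (384x512 bool, what is visible of it) and "centre" ([column, row] as shares, 0 to 1, of the picture: columns of its width, rows of its height, amid what is visible of it).
- arm.place_of(label, picture): "centre" ([column, row] as shares, 0 to 1, of the picture: columns of its width, rows of its height: a listed point, or the origin of a listed thing).
The state is a dict: "clock": time; "joints": joint angles; "dq": joint speeds; "joint_efforts": joint torques, N m; "position": TCP position; "ee_rot": TCP orientation; "force": force on the tool from outside, world axes, zero at the start; "ft_torque": the same for the moment, N m; "width": opening from 0.0 (shut) to 1.0 (fully open); "gripper_force": force on a finger pad.
Only numpy, scipy, OpenCV 4.12 (cv2) and the standard library are available. Lean on these libraries where they do the work, as an engineer would, in place of code of your own. Each camera call takes 0.05 s, during which the arm holds its last target. There are 200 camera calls.

## Working session

There is one attempt and no reset: what is moved stays moved. The work goes in short steps, Python scripts to look and compute and a tool call to move; the robot and the scene stay as the last step left them, time stands still between calls to the robot, and variables do not carry over. Pictures are saved under pics/ and viewed, at most 10 in all, crops included, and the job is handed in when it is done.

Besides the shell and the picture viewer there is one more tool, called after "Call:" as name(argument=value, ...) on one line, values as JSON. carry_out: Moves the arm, as the interface text tells. Its arguments: {"type":"object","properties":{"claw":{"type":"array","items":{"type":"number"}},"delta_pos":{"type":"array","items":{"type":"array","items":{"type":"number"}}},"angular":{"type":"array","items":{"type":"array","items":{"type":"number"}}},"force":{"type":"number"}},"required":["claw","delta_pos","angular"]}

```bash
mkdir -p pics
cat > h.py <<'E'
import sys; sys.path.insert(0,'.')
import numpy as np, cv2
from cell import arm
from scipy.spatial.transform import Rotation as R
def ray(p,c):
    # c: share coords -> origin, dir in world
    u=np.array([c[0]*512,c[1]*384]); K=p['mtx']; T=np.array(p['T'])
    x=(u[0]-K[0][2])/K[0][0]; y=(u[1]-K[1][2])/K[1][1]
    if p.get('fish'):
        r=np.hypot(x,y); s=np.sinc(r/np.pi); d=np.array([x*s,y*s,np.cos(r)])
    else: d=np.array([x,y,1.])
    d=T[:3,:3]@d; return T[:3,3],d/np.linalg.norm(d)
def atz(p,c,z):
    o,d=ray(p,c); return o+d*(z-o[2])/d[2]
def tri(rs):
    A=sum(np.eye(3)-np.outer(d,d) for o,d in rs); b=sum((np.eye(3)-np.outer(d,d))@o for o,d in rs)
    X=np.linalg.solve(A,b); return X,[round(1000*np.linalg.norm((np.eye(3)-np.outer(d,d))@(X-o)),1) for o,d in rs]
def get(n):
    p=arm.get_image(n); p['fish']=(n=='wrist'); return p
E
python3 - <<'E'
from h import *
np.set_printoptions(precision=4,suppress=True)
P={n:get(n) for n in('scene','side','wrist')}
for n,p in P.items(): cv2.imwrite(f'pics/{n}0.png',p['frame'][:,:,::-1])
for l in ['selector_knob','selector_pivot','probe','holder','panel','stud_face','stud_base','plain1_face','multimeter','screwdriver','weight','bulb_carton','tin','adaptor']:
    for n,p in P.items():
        for r in arm.place_of(l,p)[:3]:
            print(l,n,np.round(r['conf'],2),np.array(r['centre'])*[512,384],atz(p,r['centre'],0.0)[:2])
print(arm.observe())
E
cd pics; python3 -c "
import cv2,numpy as np
cv2.imwrite('a.png',np.vstack([cv2.imread('scene0.png')[:,:]]))
"
```

```text
selector_knob scene 0.57 [313.1904 107.904 ] [0.3569 0.8008]
selector_knob scene 0.48 [272.384  119.6928] [0.2355 0.6136]
selector_knob scene 0.46 [227.7888 138.3168] [0.1365 0.3888]
selector_knob side 0.59 [199.2192 289.6896] [0.4054 0.3842]
selector_knob side 0.48 [113.92   317.4144] [0.524  0.5928]
selector_knob side 0.47 [273.408  257.8176] [0.3076 0.1523]
selector_pivot scene 0.88 [230.6048 158.016 ] [0.2234 0.2836]
selector_pivot scene 0.82 [310.3744 122.112 ] [0.3972 0.6868]
selector_pivot scene 0.54 [286.72   172.1856] [0.4672 0.3266]
selector_pivot side 0.93 [198.8096 322.7136] [0.3294 0.4689]
selector_pivot side 0.8 [278.3232 290.3808] [0.2225 0.2513]
selector_pivot side 0.72 [126.5152 345.408 ] [0.4292 0.6291]
selector_pivot wrist 0.81 [13.824  23.1168] [0.2172 0.2604]
probe scene 0.56 [281.2928 228.5184] [0.5898 0.0603]
probe scene 0.49 [193.4848 295.6032] [ 0.4887 -0.3044]
holder scene 0.97 [192.512  298.7136] [ 0.4927 -0.3141]
holder side 0.66 [303.8208 173.9136] [ 0.4755 -0.3045]
panel scene 0.56 [284.9792 252.5952] [ 0.6498 -0.023 ]
panel side 0.89 [225.28   195.3024]
[... 1604 characters left out ...]
[ 0.7198 -0.3031]
adaptor scene 0.56 [160.1024 352.0128] [ 0.5169 -0.4858]
adaptor scene 0.48 [279.296  231.2064] [0.5896 0.0462]
adaptor side 0.64 [314.2144 152.9088] [ 0.5239 -0.469 ]
{'clock': 2.25, 'joints': array([-0.1026,  0.4344,  0.025 ,  1.5732, -0.0116,  1.134 , -0.0751]), 'dq': array([-0.0005,  0.0001, -0.0029, -0.0004,  0.0006,  0.001 ,  0.0013]), 'joint_efforts': array([ -0.0002, -66.765 ,   0.9838, -31.4802,  -0.0607,   0.0328,
         0.0001]), 'position': array([ 0.625 , -0.    ,  0.2064]), 'ee_rot': array([2.2215, 2.2213, 0.0001]), 'force': array([ 0.4347,  0.1624, -0.7027]), 'ft_torque': array([ 0.0073, -0.0066, -0.0304]), 'gripper_force': 0.0, 'width': 1.0032859035474224}
```

View pics/scene0.png

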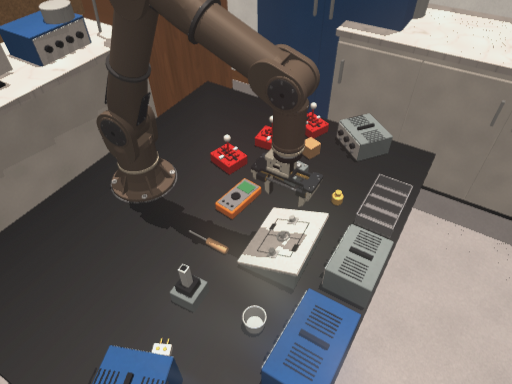

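View pics/side0.png

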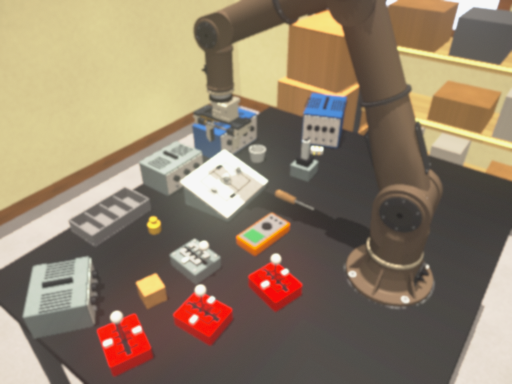

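The scene picture shows the panel at about (285,240), the probe in its holder at (187,285), and the grey selector half hidden behind the gripper at (290,170). In the side picture the grey selector is at (196,259) with its ball at (204,245). The three red boxes are look-alikes.

View pics/wrist0.png

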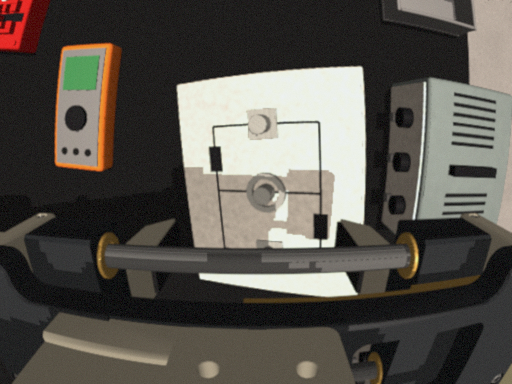

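```bash
cd pics
python3 - <<'E'
import cv2,numpy as np
a=cv2.imread('side0.png')[225:295,150:240]; b=cv2.imread('wrist0.png')[100:280,150:370]
cv2.imwrite('crop1.png',cv2.resize(a,None,fx=7,fy=7,interpolation=cv2.INTER_CUBIC))
E
```

```text
(no output)
```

View pics/crop1.png

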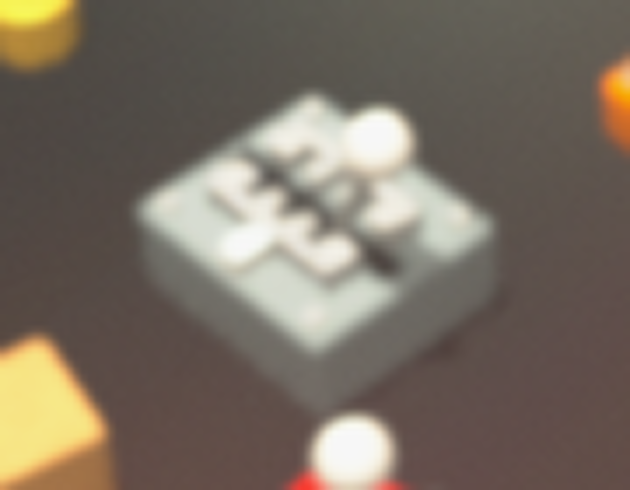

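The crop shows the grey selector's top centred near side pixel (195,255), its ball at (204,245), leaning towards the robot. In the wrist picture the collared stud is the middle one, at (265,192). I'll move towards the selector for a close look.

Call:
carry_out(claw=[9,9,9,9,9,9,9,9], delta_pos=[[2.5,-1.5,-1],[2.5,-1.5,-1],[2.5,-1.5,-1],[2.5,-1.5,-1],[2.5,-1.5,-1],[2.5,-1.5,-1],[2.5,-1.5,-1],[0,0,0]], angular=[[0,0,0],[0,0,0],[0,0,0],[0,0,0],[0,0,0],[0,0,0],[0,0,0],[0,0,0]])

```text
clock: 3.05
position: [0.5184, 0.1799, 0.278]
ee_rot: [-2.214, -2.228, -0.005]
force: [0.2, 0.4, -0.3]
width: 0.979
gripper_force: 0.0
```

Run:
```python
from h import *
np.set_printoptions(precision=4,suppress=True)
P={n:get(n) for n in('scene','side','wrist')}
np.save('P1.npy',P,allow_pickle=True)
for l in ['selector_knob','selector_pivot','stud_face','probe']:
    for n,p in P.items():
        for r in arm.place_of(l,p)[:4]:
            z={'selector_knob':.1135,'selector_pivot':.01,'stud_face':.083,'probe':.008}[l]
            print(l,n,np.round(r['conf'],2),np.array(r['centre'])*[512,384],atz(p,r['centre'],z)[:2])
f=np.vstack([P['wrist']['frame'][:,:,::-1]])
cv2.imwrite('pics/w1.png',f)
print(arm.observe()['position'],arm.observe()['clock'],P['wrist']['T'])
```

```text
selector_knob scene 0.53 [313.6    105.1008] [0.4159 0.6578]
selector_knob scene 0.52 [272.384  122.9952] [0.3276 0.4497]
selector_knob scene 0.52 [227.1744 139.584 ] [0.2302 0.2619]
selector_knob scene 0.45 [280.32   145.1904] [0.4272 0.338 ]
selector_knob side 0.73 [199.3216 291.1104] [0.3279 0.4554]
selector_knob side 0.61 [115.2    317.2992] [0.4334 0.6336]
selector_knob side 0.53 [203.52   246.9888] [0.4269 0.3297]
selector_knob side 0.51 [273.408  261.1968] [0.238  0.2586]
selector_knob wrist 0.78 [ 41.8816 116.8128] [0.2255 0.2607]
selector_knob wrist 0.71 [178.4832  51.4944] [0.4303 0.3225]
selector_pivot scene 0.93 [285.9008 171.1872] [0.4664 0.3202]
selector_pivot scene 0.78 [271.5136 142.1952] [0.3235 0.4527]
selector_pivot scene 0.56 [231.8848 158.7072] [0.2377 0.2732]
selector_pivot side 0.97 [125.696  344.9088] [0.4252 0.6328]
selector_pivot side 0.8 [277.9136 287.3088] [0.2252 0.25  ]
selector_pivot side 0.62 [192.8192 260.0064] [0.4941 0.3149]
selector_pivot side 0.58 [200.192  323.0976] [0.3199 0.4727]
selector_pivot wrist 0.87 [227.1744  66.5088] [0.4773 0.3183]
selector_pivot wrist 0.55 [ 83.2    116.0064] [0.2318 0.2571]
stud_face scene 0.37 [279.5008 230.784 ] [ 0.6198 -0.0116]
stud_face side 0.58 [226.816  176.7936] [ 0.6277 -0.0148]
stud_face wrist 0.64 [327.424  293.9136] [ 0.6294 -0.0144]
probe side 0.38 [293.12   202.2144] [ 0.4053 -0.1142]
[0.52   0.1749 0.2763] 3.8 [[ 1.      0.0021  0.0024  0.521 ]
 [ 0.0027 -0.9661 -0.2582  0.2456]
 [ 0.0018  0.2582 -0.9661  0.4549]
 [ 0.      0.      0.      1.    ]]
```

View pics/w1.png

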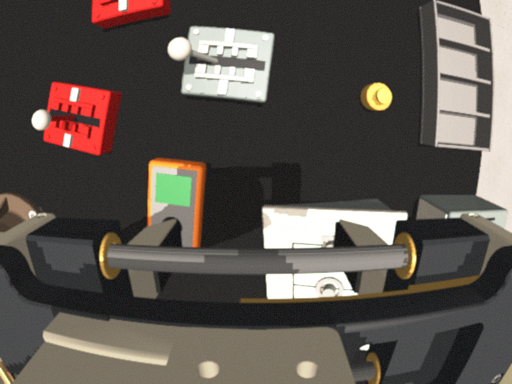

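The wrist picture shows the grey selector with its ball at (179,48) and its top corners near (193,27), (273,33), (267,102) and (183,95). Now I'll work out its pose and also get the holder's yaw.

Run:
```python
from h import *
np.set_printoptions(precision=4,suppress=True)
P=np.load('P1.npy',allow_pickle=True).item()
w=P['wrist']; f=lambda c,z,p=w: atz(p,[c[0]/512,c[1]/384],z)
C=[f(c,.045)[:2] for c in [(193,27),(273,33),(267,102),(183,95)]]; print(C,np.mean(C,0))
for a,b in((0,1),(3,2),(3,0),(2,1)): d=C[b]-C[a]; print(np.linalg.norm(d),np.degrees(np.arctan2(d[1],d[0])))
# ball: bright blob refine
for n,c in(('wrist',(179,49)),('side',(204,246)),('scene',(280,145))):
    g=P[n]['frame'].astype(int); s=g[c[1]-18:c[1]+18,c[0]-18:c[0]+18]; m=(s.min(2)>185).astype(np.uint8)
    k,l,st,ce=cv2.connectedComponentsWithStats(m)
    print(n,[(np.round(ce[i]+[c[0]-18,c[1]-18],1),st[i][2:5]) for i in range(1,k) if st[i][4]>15])
print(tri([ray(P['wrist'],(179/512,49/384)),ray(P['side'],(203.8/512,245.5/384))]))
h=[]
```

```text
[array([0.4322, 0.373 ]), array([0.543 , 0.3609]), array([0.535 , 0.2627]), array([0.4189, 0.2748])] [0.4823 0.3179]
0.11143502199261913 -6.240570170883349
0.11671727888238677 -5.9568221252889515
0.09910133778924596 82.27963562727379
0.09852786176526801 85.34228742782331
wrist [(array([193.1,  39.4]), array([  8,  20, 128], dtype=int32)), (array([178.4,  47.4]), array([ 22,  20, 348], dtype=int32))]
side [(array([197.8, 244.4]), array([ 21,  10, 135], dtype=int32)), (array([209.5, 254.6]), array([15, 10, 85], dtype=int32)), (array([191.4, 258.4]), array([14, 11, 73], dtype=int32))]
scene [(array([279.6, 145.3]), array([ 6,  4, 17], dtype=int32))]
(array([0.4306, 0.3251, 0.1136]), [np.float64(0.5), np.float64(0.5)])
```

Call:
carry_out(claw=[9,9,7,6,6,6,6,6], delta_pos=[[2.5,-1.49,1],[2.5,-1.49,1],[2.5,-1.49,1],[2.5,-1.49,1],[2.5,-1.49,1],[2.5,-1.49,1],[0,0,0],[0,0,0]], angular=[[0,0,0],[0,0,0],[0,0,0],[0,0,0],[0,0,0],[0,0,0],[0,0,0.105],[0,0,0]])

```text
clock: 4.6
position: [0.43, 0.3257, 0.2161]
ee_rot: [-2.335, -2.102, 0.001]
force: [0.3, -0.1, -0.2]
width: 0.651
gripper_force: 0.0
```

Call:
carry_out(claw=[6,6,6,6,6,6,3.6,3.6,3.6,3.6,3.6,3.6,3.6,3.6,3.6,3.6,3.6], delta_pos=[[0,0,2.2],[0,0,2.2],[0,0,2.2],[0,0,2.2],[0,0,2.2],[0,0,0],[0,0,0],[0,0,0],[0,0,0],[0,0.9,0],[0,0.9,0],[0,0.9,0],[0,0.9,0],[0,0.9,0],[0,0.8,0],[0,0,0],[0,0,0]], angular=[[0,0,0],[0,0,0],[0,0,0],[0,0,0],[0,0,0],[0,0,0],[0,0,0],[0,0,0],[0,0,0],[0,0,0],[0,0,0],[0,0,0],[0,0,0],[0,0,0],[0,0,0],[0,0,0],[0,0,0]])

```text
clock: 6.3
position: [0.491, 0.3192, 0.1163]
ee_rot: [2.335, 2.093, 0.021]
force: [-7.4, -19.1, 79.6]
width: 0.394
gripper_force: 39.9
```

Run:
```python
from h import *
np.set_printoptions(precision=4,suppress=True)
w=get('wrist'); s=get('side'); o=arm.observe(); print(o['position'],o['force'],o['width'],o['gripper_force'])
a=cv2.resize(w['frame'][60:300,100:400],None,fx=1.8,fy=1.8,interpolation=2); b=cv2.resize(s['frame'][200:300,130:250],(518,432),interpolation=2)
a=a[:432,:540]; im=np.hstack([cv2.resize(a,(400,320)),cv2.resize(b,(400,320))])
cv2.imwrite('pics/c2.png',im[:,:,::-1])
```

```text
[0.491  0.3192 0.1163] [ -6.5013 -19.4731  79.4297] 0.39432889541322164 39.727463722229004
```

View pics/c2.png

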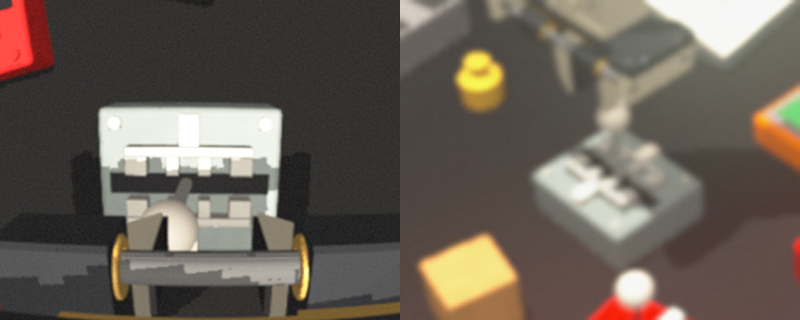

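The lever has moved: in the right half the ball is at about side pixel (194,236), directly under the finger, and in the left half it is at about wrist pixel (235,229). The upward force is high, so I'll triangulate the ball before doing anything.

Run:
```python
from h import *
np.set_printoptions(precision=4,suppress=True)
w=get('wrist'); s=get('side')
rw=ray(w,(235/512,228/384)); rs=ray(s,(193.9/512,236/384))
print(tri([rw,rs]))
for z in (.11,.115,.12,.125): print(z,atz(w,(235/512,228/384),z),atz(s,(193.9/512,236/384),z))
def proj(p,X):
    T=np.array(p['T']); c=T[:3,:3].T@(np.array(X)-T[:3,3]); K=p['mtx']
    if p['fish']:
        t=np.arctan2(np.hypot(c[0],c[1]),c[2]); k=t/np.hypot(c[0],c[1])
        return c[0]*k*K[0][0]+K[0][2],c[1]*k*K[1][1]+K[1][2]
    return c[0]/c[2]*K[0][0]+K[0][2],c[1]/c[2]*K[1][1]+K[1][2]
for a in(-.45,-.3,-.2,-.1,0):
    x=np.sin(a)*.115; X=[.4803+x*.9945,.3199-x*.105,.01+.115*np.cos(a)]; print(a,X,proj(w,X),proj(s,X))
print('tcp',proj(w,arm.observe()['position']),proj(s,arm.observe()['position']))
```

```text
(array([0.4772, 0.3174, 0.1171]), [np.float64(2.3), np.float64(2.3)])
0.11 [0.4773 0.317  0.11  ] [0.4831 0.3093 0.11  ]
0.115 [0.4779 0.3189 0.115 ] [0.4789 0.3132 0.115 ]
0.12 [0.4784 0.3208 0.12  ] [0.4747 0.317  0.12  ]
0.125 [0.4789 0.3227 0.125 ] [0.4706 0.3208 0.125 ]
-0.45 [np.float64(0.43055407927753386), np.float64(0.3251522088243931), np.float64(0.11355141677055784)] (np.float64(164.65880222779413), np.float64(224.90875142851195)) (np.float64(203.62880532028788), np.float64(245.53383544829154))
-0.3 [np.float64(0.44650209276465924), np.float64(0.3234684064954357), np.float64(0.11986369624944469)] (np.float64(185.61064281654618), np.float64(228.70022104778488)) (np.float64(199.66460120064252), np.float64(241.2551478874144))
-0.2 [np.float64(0.45757868531029583), np.float64(0.3222989321693504), np.float64(0.12270765645174278)] (np.float64(201.81608017239463), np.float64(230.53118253403815)) (np.float64(196.97516789320085), np.float64(238.70743631029774))
-0.1 [np.float64(0.4688823017216439), np.float64(0.32110548850601045), np.float64(0.12442547900697297)] (np.float64(219.3829396092645), np.float64(231.67053025787962)) (np.float64(194.2863606456462), np.float64(236.43648420808884))
0 [np.float64(0.4803), np.float64(0.3199), np.float64(0.125)] (np.float64(237.78297427383458), np.float64(232.03761461021008)) (np.float64(191.6299334558465), np.float64(234.46558266847035))
tcp (np.float64(255.0162698475414), np.float64(226.15182097396018)) (np.float64(189.3466897261468), np.float64(235.1247131735364))
```

Call:
carry_out(claw=[3.6,3.6,3.6], delta_pos=[[0,0,-0.5],[0,0,-0.5],[0,0,0]], angular=[[0,0,0],[0,0,0],[0,0,0]])

```text
clock: 6.8
position: [0.485, 0.3195, 0.1178]
ee_rot: [2.336, 2.1, 0.005]
force: [-0.4, -0.3, 8.6]
width: 0.391
gripper_force: 4.5
```

Call:
carry_out(claw=[3.6,4,5,6,6,6,6,6], delta_pos=[[0,0,-0.5],[0,0,0],[0,0,0],[0,0,-1],[0,0,-2],[0,0,-3],[0,0,-3],[0,0,-3]], angular=[[0,0,0],[0,0,0],[0,0,0],[0,0,0],[0,0,0],[0,0,0],[0,0,0],[0,0,0]])

```text
clock: 7.6
position: [0.4831, 0.3194, 0.2429]
ee_rot: [-2.335, -2.102, 0.0]
force: [-0.3, -0.0, -0.8]
width: 0.652
gripper_force: 0.0
```

Run:
```python
from h import *
np.set_printoptions(precision=4,suppress=True)
P={n:get(n) for n in('scene','side')}
np.save('P2.npy',P,allow_pickle=True)
best={}
for n,p in P.items():
    for r in arm.place_of('selector_knob',p): print(n,round(r['conf'],2),np.array(r['centre'])*[512,384],atz(p,r['centre'],.125)[:2])
    t=arm.trace('holder',p); q=arm.trace('probe',p)
    for nm,z in(('holder',t),('probe',q)):
        for r in z[:2]:
            m=r['region'].astype(np.uint8); print(n,nm,round(r['conf'],2),np.array(r['centre'])*[512,384],cv2.boundingRect(m))
a=cv2.resize(P['scene']['frame'][250:320,150:230],(400,350),interpolation=2); b=cv2.resize(P['side']['frame'][130:200,270:350],(400,350),interpolation=2)
c=cv2.resize(P['side']['frame'][220:290,150:240],(400,250),interpolation=2);d=cv2.resize(P['scene']['frame'][130:200,240:330],(400,250),interpolation=2)
cv2.imwrite('pics/c3.png',np.vstack([np.hstack([a,b]),np.hstack([c,d])])[:,:,::-1])
print(arm.observe()['position'],arm.observe()['clock'])
```

```text
scene 0.61 [272.0768 119.3088] [0.3215 0.4574]
scene 0.6 [286.4128 147.1872] [0.4598 0.3263]
scene 0.57 [226.7136 139.6992] [0.2382 0.2484]
scene holder 0.69 [190.0032 294.912 ] (170, 276, 40, 36)
scene holder 0.3 [163.6864 345.2928] (153, 341, 20, 15)
scene probe 0.49 [186.3168 276.7104] (179, 265, 13, 22)
side 0.62 [274.2784 260.6976] [0.2309 0.2652]
side 0.56 [199.3216 287.808 ] [0.3276 0.4543]
side 0.56 [115.3024 316.416 ] [0.4263 0.6362]
side 0.43 [194.816 237.312] [0.4647 0.3234]
side holder 0.64 [304.4864 169.8048] (290, 155, 28, 25)
side holder 0.48 [286.8224 192.8064] (275, 190, 38, 19)
side probe 0.49 [306.688  145.8816] (301, 138, 10, 21)
[0.4828 0.319  0.2402] 8.0
```

View pics/c3.png

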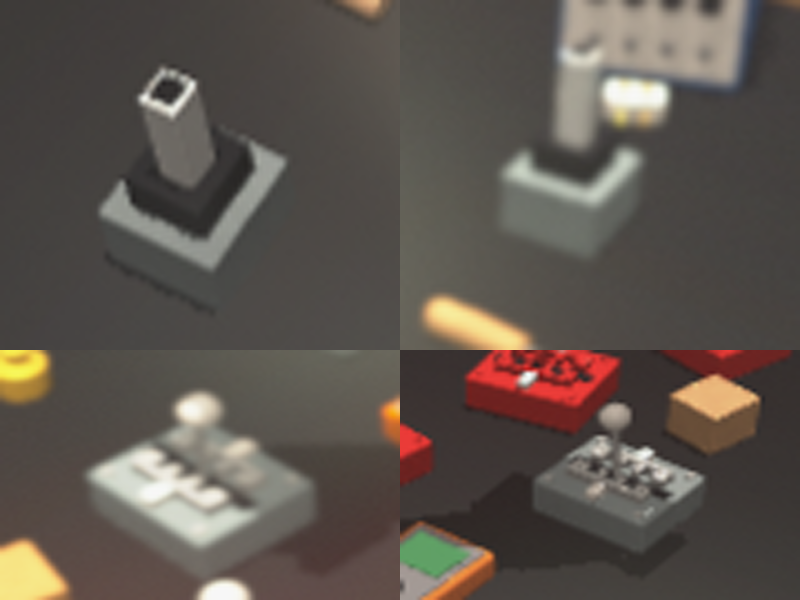

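The crops show the probe upright in its holder. In the lower ones the selector ball is near the middle, at about side (194.5,236.2) and scene (288.4,149). I need precise numbers for the lever angle and the holder yaw.

Run:
```python
from h import *
np.set_printoptions(precision=4,suppress=True)
P=np.load('P2.npy',allow_pickle=True).item()
S,D=P['scene'],P['side']
n=lambda u,v:(u/512,v/384)
print('ball',tri([ray(S,n(288.4,149)),ray(D,n(194.5,236.2))]))
w=get('wrist'); 
for r in arm.place_of('selector_knob',w): print(round(r['conf'],2),np.array(r['centre'])*[512,384],atz(w,r['centre'],.125))
for r in arm.place_of('selector_pivot',w): print('pv',round(r['conf'],2),np.array(r['centre'])*[512,384],atz(w,r['centre'],.01))
cv2.imwrite('pics/w3.png',w['frame'][:,:,::-1])
sc=lambda u,v:n(150+u*.2,250+v*.2)
C=[atz(S,sc(*c),.05)[:2] for c in((100,208),(213,268),(287,160))]
print('foot',C,(C[0]+C[2])/2)
H=[atz(S,sc(*c),.15)[:2] for c in((138,100),(165,68),(197,80),(168,115))]
print('handle',H,np.mean(H,0))
for a,b in((0,1),(1,2)): d=C[b]-C[a]; print(np.linalg.norm(d),np.degrees(np.arctan2(d[1],d[0])))
for a,b in((0,1),(1,2),(3,2),(0,3)): d=H[b]-H[a]; print(np.linalg.norm(d),np.degrees(np.arctan2(d[1],d[0])))
sd=lambda u,v:n(270+(u-400)*.2,130+v*.2)
print('handle side',atz(D,sd(582,55),.15))
```

```text
ball (array([0.4703, 0.3204, 0.1243]), [np.float64(1.1), np.float64(1.1)])
0.82 [92.5184 73.8816] [0.3201 0.4603 0.125 ]
0.78 [245.1968 183.5136] [0.4721 0.3208 0.125 ]
pv 0.64 [137.1136  79.9104] [0.3268 0.4623 0.01  ]
foot [array([ 0.4454, -0.3485]), array([ 0.5254, -0.3447]), array([ 0.5194, -0.2668])] [ 0.4824 -0.3076]
handle [array([ 0.4728, -0.3226]), array([ 0.4722, -0.2988]), array([ 0.4924, -0.2958]), array([ 0.493 , -0.3216])] [ 0.4826 -0.3097]
0.08009735967644686 2.745164255747549
0.07813053564776469 94.41611146002364
0.023862007600196446 91.45611327763248
0.02036201468292582 8.375255502989049
0.025821417775350287 91.3500889281074
0.020171979716704695 2.858301426380302
handle side [ 0.4744 -0.3017  0.15  ]
```

View pics/w3.png

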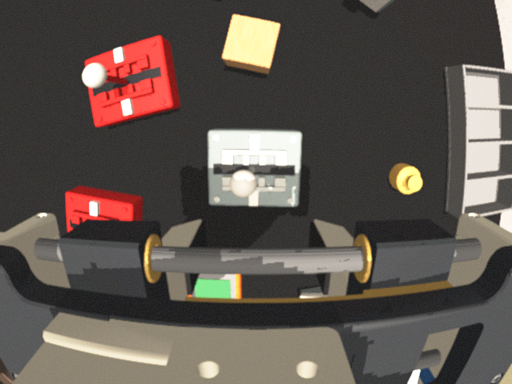

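The wrist picture shows the box across columns 208–301, centre about 254, but the ball at (243,183). The lever is about -0.09 rad, too close to the limit. I'll centre it by closing the fingers on the ball.

Call:
carry_out(claw=[6,6,6,6,6,6,6,6,4,2.9,2.9,2.9,2.9,2.9], delta_pos=[[0,-0.1,2],[0,0,2],[0,0,2],[0,0,2],[0,0,2],[0,0,1],[0,0,0.9],[0,0,0],[0,0,0],[0,0,0],[0,0,0],[0,0,0],[0,0,0],[0,0,0]], angular=[[0,0,0],[0,0,0],[0,0,0],[0,0,0],[0,0,0],[0,0,0],[0,0,0],[0,0,0],[0,0,0],[0,0,0],[0,0,0],[0,0,0],[0,0,0],[0,0,0]], force=5)

```text
clock: 9.55
position: [0.4824, 0.3196, 0.1225]
ee_rot: [2.335, 2.102, 0.0]
force: [-0.3, -0.1, -0.2]
width: 0.316
gripper_force: 0.0
```

Call:
carry_out(claw=[4,6,6,6,6,6,6,6,6,6], delta_pos=[[0,0,0],[0,0,0],[0,0,-1],[0,0,-2.5],[0,0,-3],[0,0,-3],[0,0,-3],[0,0,-1],[0,0,0],[0,0,0]], angular=[[0,0,0],[0,0,0],[0,0,0],[0,0,0],[0,0,0],[0,0,0],[0,0,0],[0,0,-0.08],[0,0,-0.077],[0,0,0]])

```text
clock: 10.55
position: [0.4825, 0.3197, 0.2585]
ee_rot: [2.161, 2.28, 0.002]
force: [0.3, -0.1, -0.6]
width: 0.655
gripper_force: 0.0
```

Call:
carry_out(claw=[6,6,6,6,6,6,6,6,6,6,6,6,6,6,6,6,6], delta_pos=[[-2.2,-0.1,0],[-4,-0.21,0],[-4.2,-0.22,0],[-4.2,-0.22,0],[-4.2,-0.22,0],[-4.2,-0.22,0],[-4.2,-0.22,0],[-4.2,-0.22,0],[-4.2,-0.22,0],[-4.2,-0.22,0],[-4.2,-0.22,0],[-4.2,-0.22,0],[-4.2,-0.22,0],[-4.2,-0.22,0],[-4.2,-0.22,0],[0,0,0],[0,0,0]], angular=[[0,0,0],[0,0,0],[0,0,0],[0,0,0],[0,0,0],[0,0,0],[0,0,0],[0,0,0],[0,0,0],[0,0,0],[0,0,0],[0,0,0],[0,0,0],[0,0,0],[0,0,0],[0,0,0],[0,0,0]])

```text
clock: 12.25
position: [0.4817, -0.29, 0.257]
ee_rot: [-2.167, -2.273, 0.0]
force: [-1.2, -0.0, -0.5]
width: 0.656
gripper_force: 0.0
```

Run:
```python
from h import *
np.set_printoptions(precision=4,suppress=True)
P={n:get(n) for n in('scene','side','wrist')}
np.save('P3.npy',P,allow_pickle=True)
print(arm.observe()['position'],arm.observe()['ee_rot'],arm.observe()['clock'])
for n,p in P.items():
    for l,z in(('selector_knob',.125),('stud_face',.083)):
        for r in arm.place_of(l,p): print(l,n,round(r['conf'],2),np.array(r['centre'])*[512,384],atz(p,r['centre'],z)[:2])
    for r in arm.trace('probe',p)[:2]: print('probe',n,round(r['conf'],2),np.array(r['centre'])*[512,384],cv2.boundingRect(r['region'].astype(np.uint8)))
a=P['wrist']['frame']; b=cv2.resize(P['side']['frame'][220:290,150:240],(280,218),interpolation=2); d=cv2.resize(P['scene']['frame'][130:200,240:330],(280,166),interpolation=2)
cv2.imwrite('pics/c4.png',np.hstack([a,np.vstack([b,d])])[:,:,::-1])
```

```text
[ 0.4826 -0.2877  0.2573] [-2.1613 -2.279  -0.001 ] 12.4
selector_knob scene 0.56 [271.0016 121.8816] [0.3268 0.4393]
selector_knob scene 0.51 [289.792  147.6864] [0.4722 0.3302]
selector_knob scene 0.48 [226.4064 140.3136] [0.2394 0.2446]
selector_knob scene 0.37 [311.5008 103.7952] [0.4105 0.6456]
selector_knob scene 0.36 [293.7856 211.584 ] [0.6361 0.0502]
stud_face scene 0.59 [281.1904 229.5936] [ 0.6221 -0.0046]
probe scene 0.82 [183.7056 279.5904] (178, 264, 15, 23)
selector_knob side 0.73 [201.7792 288.    ] [0.3223 0.4511]
selector_knob side 0.62 [273.8176 259.584 ] [0.2343 0.2625]
selector_knob side 0.52 [117.7088 317.184 ] [0.4201 0.6342]
selector_knob side 0.42 [195.8912 239.3856] [0.4562 0.328 ]
selector_knob side 0.21 [254.8224 156.4032] [ 0.5889 -0.1315]
stud_face side 0.63 [156.9792 226.2144] [0.6282 0.3235]
stud_face side 0.62 [225.1776 176.9856] [ 0.6317 -0.0104]
probe side 0.54 [303.5136 149.4912] (302, 139, 8, 20)
probe wrist 0.85 [252.8256 202.4832] (244, 179, 23, 38)
```

View pics/c4.png

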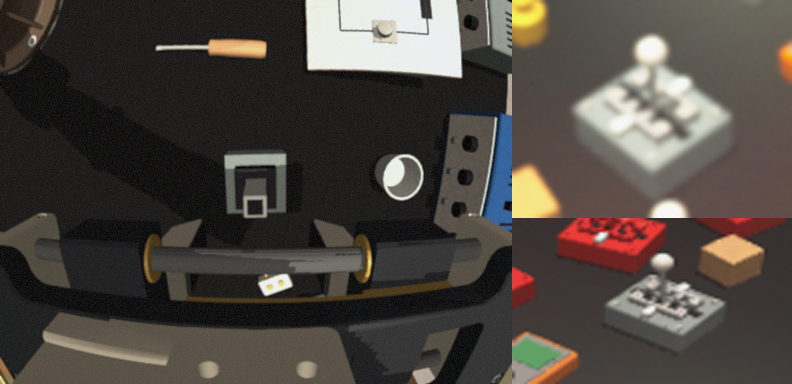

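The wrist half of this picture shows the probe handle top at (255,206). The selector ball looks nearly upright but hardly different from before, so I'll check numerically whether the second closing moved it, and refine the probe position.

```bash
cat >> h.py <<'E'
def proj(p,X):
    T=np.array(p['T']); c=T[:3,:3].T@(np.array(X)-T[:3,3]); K=p['mtx']
    if p['fish']:
        t=np.arctan2(np.hypot(c[0],c[1]),c[2]); k=t/np.hypot(c[0],c[1])
        return np.array([c[0]*k*K[0][0]+K[0][2],c[1]*k*K[1][1]+K[1][2]])
    return np.array([c[0]/c[2]*K[0][0]+K[0][2],c[1]/c[2]*K[1][1]+K[1][2]])
E
python3 - <<'E'
from h import *
np.set_printoptions(precision=4,suppress=True)
L=lambda i:np.load(f'P{i}.npy',allow_pickle=True).item()
P1,P2,P3=L(1),L(2),L(3)
n=lambda u:(u[0]/512,u[1]/384)
def circ(p,c):
    g=cv2.cvtColor(p['frame'],cv2.COLOR_RGB2GRAY)[c[1]-16:c[1]+16,c[0]-16:c[0]+16]
    g=cv2.resize(g,None,fx=8,fy=8,interpolation=2)
    h=cv2.HoughCircles(g,cv2.HOUGH_GRADIENT,1,60,param1=80,param2=12,minRadius=18,maxRadius=55)
    return [] if h is None else [(round((a-3.5)/8+c[0]-16,2),round((b-3.5)/8+c[1]-16,2),round(r/8,2)) for a,b,r in h[0][:3]]
for nm,P in(('1',P1),('2',P2),('3',P3)):
    for k,c in(('side',(195,237) if nm!='1' else (204,246)),('scene',(288,149) if nm!='1' else (280,146))): print(nm,k,circ(P[k],c))
s=P3['side'];e=P3['scene']
for a in(-.15,-.1,-.05,0):
    for q in(.0,.06,.115):
        x=np.sin(a)*q; X=[.481+x*.9945,.3199-x*.105,.01+q*np.cos(a)]; print(a,q,proj(s,X),proj(e,X))
# template shift of ball and of box between P2 and P3
for k,c,b in(('side',(195,237),(190,262)),('scene',(288,149),(285,172))):
    for nm,(u,v) in(('ball',c),('box',b)):
        r=9 if nm=='ball' else 14
        t=P2[k]['frame'][v-r:v+r,u-r:u+r]; S=P3[k]['frame'][v-r-6:v+r+6,u-r-6:u+r+6]
        m=cv2.matchTemplate(cv2.resize(S,None,fx=4,fy=4,interpolation=2),cv2.resize(t,None,fx=4,fy=4,interpolation=2),cv2.TM_CCOEFF_NORMED)
        _,mx,_,l=cv2.minMaxLoc(m); print(k,nm,round(mx,3),np.array(l)/4-6)
# probe top in wrist pic
w=P3['wrist']
for c in((255,206),(244,197),(265,197),(244,217),(266,217)): print(c,atz(w,n(c),.15))
C=[atz(w,n(c),.05)[:2] for c in((224,153),(287,151),(286,213),(226,213))];print('foot',C)
E
```

```text
1 side [(np.float32(203.0), np.float32(245.25), np.float32(5.2)), (np.float32(194.38), np.float32(242.25), np.float32(3.32))]
1 scene [(np.float32(279.5), np.float32(146.5), np.float32(3.6)), (np.float32(265.25), np.float32(135.0), np.float32(5.12))]
2 side [(np.float32(194.38), np.float32(237.25), np.float32(5.35)), (np.float32(182.25), np.float32(251.88), np.float32(4.85))]
2 scene [(np.float32(288.38), np.float32(159.25), np.float32(3.84)), (np.float32(287.62), np.float32(147.75), np.float32(3.74)), (np.float32(280.88), np.float32(160.12), np.float32(3.32))]
3 side [(np.float32(194.25), np.float32(236.38), np.float32(5.34)), (np.float32(204.25), np.float32(246.75), np.float32(2.79)), (np.float32(182.38), np.float32(251.5), np.float32(4.5))]
3 scene [(np.float32(288.0), np.float32(148.0), np.float32(3.32)), (np.float32(284.75), np.float32(156.25), np.float32(2.79)), (np.float32(281.25), np.float32(163.88), np.float32(3.94))]
-0.15 0.0 [194.8527 262.8028] [289.087  172.4934]
-0.15 0.06 [195.1539 249.9592] [287.9097 160.2545]
-0.15 0.115 [195.4476 237.4371] [286.7758 148.4669]
-0.1 0.0 [194.8527 262.8028] [289.087  172.4934]
-0.1 0.06 [194.4742 249.3881] [288.5494 160.4814]
-0.1 0.115 [194.1061 236.3383] [288.0306 148.8885]
-0.05 0.0 [194.8527 262.8028] [289.087  172.4934]
-0.05 0.06 [193.7971 248.8529] [289.1917 160.7395]
-0.05 0.115 [192.7727 235.3146] [289.2931 149.374 ]
0 0.0 [194.8527 262.8028] [289.087  172.4934]
0 0.06 [193.1244 248.3548] [289.8351 161.0284]
0 0.115 [191.4513 234.3684] [290.5597 149.9224]
side ball 0.959 [ 0.25 -0.75]
side box 0.973 [-0.25  0.  ]
scene ball 0.966 [0. 0.]
scene box 0.882 [0. 0.]
(255, 206) [ 0.483  -0.3087  0.15  ]
(244, 197) [ 0.4715 -0.2998  0.15  ]
(265, 197) [ 0.4925 -0.2987  0.15  ]
(244, 217) [ 0.4724 -0.321   0.15  ]
(266, 217) [ 0.4948 -0.3198  0.15  ]
foot [array([ 0.4397, -0.2701]), array([ 0.5218, -0.2631]), array([ 0.527 , -0.3483]), array([ 0.4446, -0.3527])]
```

The ball hasn't moved and the lever is still about -0.1 rad: the open finger tips evidently pass above the ball at that height. I'll go back and close lower.

Call:
carry_out(claw=[6,6,6,6,6,6,6,6,6,6,6,6,6,6,6,6,6,6], delta_pos=[[2,0.1,0],[3.8,0.19,0],[3.8,0.19,0],[3.8,0.19,0],[3.8,0.19,0],[3.8,0.19,0],[3.8,0.19,0],[3.8,0.19,0],[3.8,0.19,0],[3.8,0.19,0],[3.8,0.19,0],[3.8,0.19,0],[3.8,0.19,0],[3.8,0.19,0],[3.8,0.19,0],[3.8,0.19,0],[1.7,0.09,0],[0,0,0]], angular=[[0,0,0],[0,0,0],[0,0,0],[0,0,0],[0,0,0],[0,0,0],[0,0,0],[0,0,0],[0,0,0],[0,0,0],[0,0,0],[0,0,0],[0,0,0],[0,0,0],[0,0,0],[0,0,0],[0,0,0],[0,0,0]])

```text
clock: 14.65
position: [0.4802, 0.3213, 0.2569]
ee_rot: [-2.158, -2.282, -0.0]
force: [0.3, -0.2, -0.4]
width: 0.654
gripper_force: 0.0
```

Call:
carry_out(claw=[6,6,6,6,6,6,6,6,6,5,4,3,2.9,2.9,2.9,2.9], delta_pos=[[0,0,2.5],[0,0,2.5],[0,0,2.5],[0,0,2.5],[0,0,2.5],[0,0,1.5],[0,0,1],[0,0,1],[0,0,0],[0,0,0],[0,0,0],[0,0,0],[0,0,0],[0,0,0],[0,0,0],[0,0,0]], angular=[[0,0,0],[0,0,0],[0,0,0],[0,0,0],[0,0,0],[0,0,0],[0,0,0],[0,0,0],[0,0,0],[0,0,0],[0,0,0],[0,0,0],[0,0,0],[0,0,0],[0,0,0],[0,0,0]])

```text
clock: 16.25
position: [0.4811, 0.3186, 0.0974]
ee_rot: [-2.163, -2.278, -0.0]
force: [-1.5, -0.4, 0.3]
width: 0.315
gripper_force: 0.6
```

Pad contact this time. Open, rise, and check the ball.

Call:
carry_out(claw=[3.5,4.5,5.5,6,6,6,6,6,6,6,6,6], delta_pos=[[0,0,0],[0,0,0],[0,0,0],[0,0,0],[0,0,-1],[0,0,-2.5],[0,0,-2.5],[0,0,-2.5],[0,0,-2.5],[0,0,-2.5],[0,0,-2.5],[0,0,0]], angular=[[0,0,0],[0,0,0],[0,0,0],[0,0,0],[0,0,0],[0,0,0],[0,0,0],[0,0,0],[0,0,0],[0,0,0],[0,0,0],[0,0,0]])

```text
clock: 17.45
position: [0.4826, 0.3197, 0.2619]
ee_rot: [2.162, 2.278, 0.011]
force: [0.1, 0.6, -0.0]
width: 0.653
gripper_force: 0.0
```

Run:
```python
from h import *
np.set_printoptions(precision=4,suppress=True)
P={n:get(n) for n in('scene','side')}
np.save('P4.npy',P,allow_pickle=True)
P2=np.load('P2.npy',allow_pickle=True).item()
for k,c in(('side',(195,237)),('scene',(288,149))):
    (u,v),r=c,8; t=P2[k]['frame'][v-r:v+r,u-r:u+r]; S=P[k]['frame'][v-r-6:v+r+6,u-r-6:u+r+6]
    m=cv2.matchTemplate(cv2.resize(S,None,fx=4,fy=4,interpolation=2),cv2.resize(t,None,fx=4,fy=4,interpolation=2),cv2.TM_CCOEFF_NORMED)
    _,mx,_,l=cv2.minMaxLoc(m); print(k,round(mx,3),np.array(l)/4-6)
w=get('wrist')
for r in arm.place_of('selector_knob',w)[:2]: print(round(r['conf'],2),np.array(r['centre'])*[512,384],atz(w,r['centre'],.125))
o=arm.observe(); print(o['position'],o['clock'])
# panel geometry from the first pictures
i=cv2.imread('pics/wrist0.png')
```

```text
side 0.934 [-2.75 -2.25]
scene 0.806 [2.  0.5]
0.95 [256.8192 178.9824] [0.4827 0.3201 0.125 ]
0.9 [119.808  52.608] [0.3231 0.4576 0.125 ]
[0.4807 0.3181 0.2567] 17.65
```

The lever is now upright (ball at x 0.483). On to the probe.

Call:
carry_out(claw=[6,6,6,6,6,6,6,6,6,6,6,6,6,6,6,6,6,6,6], delta_pos=[[-2,-0.1,0],[-3.8,-0.19,0],[-3.8,-0.19,0],[-3.8,-0.19,0],[-3.8,-0.19,0],[-3.8,-0.19,0],[-3.8,-0.19,0],[-3.8,-0.19,0],[-3.8,-0.19,0],[-3.8,-0.19,0],[-3.8,-0.19,0],[-3.8,-0.19,0],[-3.8,-0.19,0],[-3.8,-0.19,0],[-3.8,-0.19,0],[-3.8,-0.19,0],[-3.7,-0.16,0],[0,0,0],[0,0,0]], angular=[[0,0,0],[0,0,0],[0,0,0],[0,0,0],[0,0,0],[0,0,0],[0,0,0],[0,0,0],[0,0,0],[0,0,0],[0,0,0],[0,0,0],[0,0,0],[0,0,0],[0,0,0],[0,0,0],[0,0,0],[0,0,0],[0,0,0]])

```text
clock: 19.55
position: [0.4818, -0.3097, 0.2562]
ee_rot: [-2.164, -2.275, 0.001]
force: [-0.3, 0.6, -1.0]
width: 0.652
gripper_force: 0.0
```

Run:
```python
from h import *
np.set_printoptions(precision=4,suppress=True)
p=get('wrist'); o=arm.observe(); print(o['position'],o['clock'])
n=lambda c:(c[0]/512,c[1]/384)
r=arm.trace('probe',p)
for q in r[:2]: print(q['conf'],np.array(q['centre'])*[512,384],cv2.boundingRect(q['region'].astype(np.uint8)))
# panel and studs from the stored wrist picture of P1 (TCP there as stored) and first picture by edges
P1=np.load('P1.npy',allow_pickle=True).item(); s=P1['side']
W0=cv2.imread('pics/wrist0.png'); w=dict(P1['wrist']); T=np.array(w['T']).copy()
T[:3,3]+=np.array([.625,0,.2064])-np.array([.52,.1749,.2763]); w['T']=T
zf=lambda u:.066+np.tan(np.radians(20))*u
def onpanel(c,h=0,c0=.637):  # intersect with face plane (+h along normal)
    o_,d=ray(w,n(c)); nn=np.array([-np.sin(np.radians(20)),0,np.cos(np.radians(20))]); p0=np.array([c0,0,.066])+h*nn
    return o_+d*(nn@(p0-o_))/(nn@d)
cs=[(177,85),(363,67),(358,296),(200,279)]
C=[onpanel(c) for c in cs]
print('panel corners',C,np.mean(C,0))
for a,b in((0,1),(3,2),(3,0),(2,1)): d=C[b]-C[a]; print(np.linalg.norm(d),np.degrees(np.arctan2(d[1],d[0])))
print('collar',onpanel((265,192),.006),'marked face',onpanel((263.5,195.5),.018),'plain',onpanel((261,125),.018))
```

```text
[ 0.4823 -0.3084  0.2564] 19.6
0.87 [255.7952 179.904 ] (245, 162, 25, 35)
panel corners [array([0.5293, 0.1091, 0.0268]), array([0.7305, 0.122 , 0.1   ]), array([ 0.7458, -0.1306,  0.1056]), array([ 0.5477, -0.1485,  0.0335])] [ 0.6383 -0.012   0.0665]
0.2145052974643534 3.691632540923511
0.21154644856541657 5.177880890639396
0.2583407949807608 94.10129786816357
0.25315166676631556 93.47544653946187
collar [ 0.6353 -0.013   0.0718] marked face [ 0.6334 -0.0136  0.0838] plain [0.6304 0.0599 0.0828]
```

Call:
carry_out(claw=[6,6,6,6,6,6,6,6,6,6], delta_pos=[[0,0.05,2.5],[0,0,2.5],[0,0,2.5],[0,0,2.5],[0,0,2],[0,0,1.5],[0,0,1.3],[0,0,1],[0,0,0],[0,0,0]], angular=[[0,0,0],[0,0,0],[0,0,0],[0,0,0],[0,0,0],[0,0,0],[0,0,0],[0,0,0],[0,0,0],[0,0,0]])

```text
clock: 20.65
position: [0.4834, -0.3092, 0.0997]
ee_rot: [2.162, 2.278, 0.0]
force: [0.5, 0.2, 1.3]
width: 0.656
gripper_force: 0.0
```

Call:
carry_out(claw=[4,2,1,1,1,1,1,1], delta_pos=[[0,0,0],[0,0,0],[0,0,0],[0,0,0],[0,0,0],[0,0,0],[0,0,0],[0,0,0]], angular=[[0,0,0],[0,0,0],[0,0,0],[0,0,0],[0,0,0],[0,0,0],[0,0,0],[0,0,0]], force=25)

```text
clock: 21.45
position: [0.483, -0.3094, 0.0994]
ee_rot: [2.163, 2.278, -0.0]
force: [-1.9, -0.2, 1.8]
width: 0.257
gripper_force: 24.9
```

Call:
carry_out(claw=[1,1,1,1,1,1,1,1,1,1,1,1,1,1,1,1,1,1,1,1], delta_pos=[[0,0,-1],[0,0,-2],[0,0,-2.5],[0,0,-3],[0,0,-3],[0,0,-2.5],[1.47,0.62,0],[2.8,1.2,0],[2.8,1.2,0],[2.8,1.2,0],[2.8,1.2,0],[2.8,1.2,0],[2.8,1.2,0],[2.8,1.2,0],[2.8,1.2,0],[2.8,1.2,0],[2,0.7,0],[0,0,0],[0,0,0],[0,0,0]], angular=[[0,0,0],[0,0,0],[0,0,0],[0,0,0],[0,0,0],[0,0,0],[0,0,0],[0,0,0],[0,0,0],[0,0,0],[0,0,0],[0,0,0],[0,0,0],[0,0,0],[0,0,0],[0,0,0],[-0.115,0.002,0],[-0.117,0.002,0],[-0.117,0.002,0],[0,0,0]])

```text
clock: 23.45
position: [0.584, -0.017, 0.2373]
ee_rot: [1.986, 2.091, 0.372]
force: [-0.9, -0.1, -2.1]
width: 0.259
gripper_force: 25.0
```

Run:
```python
from h import *
np.set_printoptions(precision=4,suppress=True)
P={n:get(n) for n in('scene','side','wrist')}; np.save('P5.npy',P,allow_pickle=True)
o=arm.observe(); M=R.from_rotvec(o['ee_rot']).as_matrix(); tip=o['position']+.0913*M[:,2]
print(o['position'],o['clock'],o['force'],o['width'],o['gripper_force'],'\n',M,tip)
for k,p in P.items():
    print(k,'tip px',proj(p,tip),'face px',proj(p,[.631,-.0135,.083]))
    for l in('probe','stud_face'):
        for r in arm.place_of(l,p)[:3]: print(l,round(r['conf'],2),np.array(r['centre'])*[512,384],atz(p,r['centre'],.083)[:2])
a=cv2.resize(P['scene']['frame'][190:270,240:330],(400,356),interpolation=2);b=cv2.resize(P['side']['frame'][125:225,170:282],(400,356),interpolation=2)
c=P['wrist']['frame'][130:270,100:400]; c=cv2.resize(c,(514,240))
im=np.hstack([a,b]); im=np.vstack([im,np.pad(c,((0,0),(0,286),(0,0)))])
cv2.imwrite('pics/c5.png',im[:,:,::-1])
```

```text
[ 0.5899 -0.0166  0.2404] 23.6 [ 1.4841 -0.0668 -0.9311] 0.2634336026649316 24.98093605041504 
 [[-0.0529  0.9385  0.3413]
 [ 0.9986  0.0477  0.0237]
 [ 0.006   0.342  -0.9397]] [ 0.621  -0.0144  0.1547]
scene tip px [280.1006 216.7669] face px [282.2762 232.594 ]
probe 0.82 [281.088  217.8816] [0.5978 0.0386]
probe 0.73 [186.5216 297.2928] [ 0.5139 -0.3502]
stud_face 0.6 [284.7232 229.5168] [0.6317 0.0015]
side tip px [227.4087 160.4186] face px [225.8813 176.6541]
probe 0.75 [227.584  160.0128] [ 0.6979 -0.1045]
stud_face 0.42 [224.4096 175.7184] [ 0.6391 -0.015 ]
stud_face 0.21 [255.0784 154.9056] [ 0.6358 -0.1964]
wrist tip px [257.2355 190.2803] face px [244.3197 175.0023]
probe 0.87 [256.6144 190.3872] [ 0.6473 -0.0325]
stud_face 0.59 [242.0224 176.7936] [ 0.6283 -0.0156]
```

View pics/c5.png

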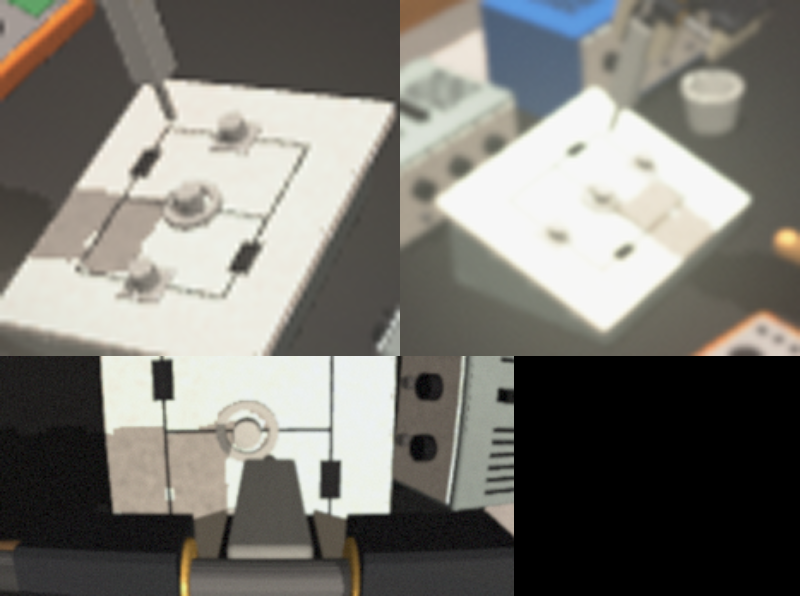

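The tip is above and beside the collared stud. The stud face at scene (282.3,232.7) and wrist (243.6,174.3) matches my estimate to a pixel, so I can line up and approach.

Call:
carry_out(claw=[1,1,1,1,1,1,1,1], delta_pos=[[0.05,-0.8,0],[0,-0.76,0],[0,0,1.5],[0,0,1.5],[0,0,1.5],[0,0,1],[0,0,0],[0,0,0]], angular=[[0,0,0],[0,0,0],[0,0,0],[0,0,0],[0,0,0],[0,0,0],[0,0,0],[0,0,0]])

```text
clock: 24.7
position: [0.5931, -0.0157, 0.1825]
ee_rot: [1.985, 2.09, 0.374]
force: [-0.6, -0.3, 0.1]
width: 0.262
gripper_force: 25.0
```

```bash
cat > st.py <<'E'
from h import *
np.set_printoptions(precision=4,suppress=True)
o=arm.observe(); M=R.from_rotvec(o['ee_rot']).as_matrix(); tip=o['position']+.0913*M[:,2]
print(o['clock'],'tip',tip,'to face (tool)',M.T@(np.array([.6305,-.013,.083])-tip),'F tool',M.T@o['force'],o['width'],o['gripper_force'])
E
python3 - <<'E'
from st import *
for k in('scene','side','wrist'):
    p=get(k); print(k,'tip px',proj(p,tip),'face',proj(p,[.6305,-.013,.083]))
    for l in('probe','stud_face'):
        for r in arm.place_of(l,p)[:2]: print(l,round(r['conf'],2),np.array(r['centre'])*[512,384])
E
```

```text
24.7 tip [ 0.6242 -0.0135  0.0967] to face (tool) [0.0001 0.0012 0.015 ] F tool [-0.2677 -0.5587 -0.2601] 0.26231186428568487 24.98080462217331
scene tip px [280.5546 229.0241] face [282.2145 232.4247]
probe 0.76 [279.3984 231.5136]
probe 0.15 [293.3248 213.0048]
stud_face 0.38 [280.5248 232.8192]
stud_face 0.32 [290.6112 149.9904]
side tip px [227.1866 174.1035] face [225.8999 176.7632]
probe 0.7 [229.2224 172.6848]
stud_face 0.57 [225.1776 176.7168]
wrist tip px [254.8732 190.2385] face [256.2053 186.3001]
probe 0.65 [256.     190.5024]
stud_face 0.5 [257.0752 185.7024]
```

Call:
carry_out(claw=[1,1,1,1,1,1,1,1], delta_pos=[[0,0.1,0.4],[0,0,0.4],[0,0,0.3],[0,0,0.2],[0,0,0.2],[0,0,0.2],[0,0,0],[0,0,0]], angular=[[0,0,0],[0,0,0],[0,0,0],[0,0,0],[0,0,0],[0,0,0],[0,0,0],[0,0,0]])

```text
clock: 25.95
position: [0.5999, -0.0152, 0.1667]
ee_rot: [1.985, 2.09, 0.374]
force: [-2.0, 0.2, 1.6]
width: 0.26
gripper_force: 25.0
```

```bash
python3 st.py
```

```text
25.95 tip [ 0.631  -0.013   0.0809] to face (tool) [ 0.0001  0.0002 -0.0022] F tool [ 0.3383 -1.3515 -2.1695] 0.25983419300346255 24.98438000679016
```

Call:
carry_out(claw=[1,1,1,1,1,1,1], delta_pos=[[0,0,0.1],[0,0,0.1],[0,0,0.1],[0,0,0.1],[0,0,0],[0,0,0],[0,0,0]], angular=[[0,0,0],[0,0,0],[0,0,0],[0,0,0],[0,0,0],[0,0,0],[0,0,0]])

```text
clock: 26.65
position: [0.6014, -0.0151, 0.1629]
ee_rot: [1.984, 2.09, 0.374]
force: [-3.8, -1.3, 2.7]
width: 0.261
gripper_force: 25.0
```

Run:
```python
from st import *
for k in('scene','side','wrist'):
    p=get(k); print(k,'tip px',proj(p,tip))
    for l in('probe','stud_face'):
        for r in arm.place_of(l,p)[:2]: print(l,round(r['conf'],2),np.array(r['centre'])*[512,384])
F=[]
for i in range(8):
    get('side'); F.append(M.T@arm.observe()['force'])
print(np.mean(F,0))
```

```text
26.65 tip [ 0.6325 -0.013   0.0771] to face (tool) [ 0.0001  0.0001 -0.0062] F tool [-1.0805 -2.6458 -3.8896] 0.2606869223424739 24.989915192127228
scene tip px [282.7022 233.826 ]
probe 0.58 [281.4976 234.3936]
stud_face 0.47 [281.8048 230.784 ]
side tip px [225.5337 177.9424]
probe 0.51 [227.4816 178.7904]
stud_face 0.47 [225.024  178.4832]
wrist tip px [255.4795 190.3025]
probe 0.59 [255.8976 192.6912]
stud_face 0.49 [254.72   191.5008]
[ 0.2161 -2.5983 -2.9114]
```

The stud is sunk about 6 mm at about 4 N with the tip centred, so I'm handing in.

```bash
python3 -c "
from h import *
print(arm.sign_off())"
```

```text
the job is handed in; nothing more can be done
None
```

I handed the job in at about 27 s with the lever upright in its middle notch and the gripped probe square on the collared stud, pressed in about 6 mm at about 4 N; the hand-in gave no verdict, and I ran no final check that the bystanders had not moved.

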